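# Balance the weighted steel bar on its post

## Task

Uncover the narrow rubber-topped post on the engraving bench: lift off the upturned metal pot and set it down, still mouth down, in the middle of the cork coaster. Then find where the steel bar balances by lifting it at trial points, since a weight hidden inside makes it heavier towards one end; lift it level at that point and lay it across the top of the post so that it stays there by itself, level and at rest. Leave the other things on the bench where they are.

Things in the scene. Friction and masses are not known exactly. Their poses are not given: they have to be found in the camera images.
- bar: Steel bar, square section 26 x 26 mm, 200 mm long, with a darker block (50 x 50 mm, 16 mm thick) round each end, flush with the end face. Lying on its blocks its axis is 25 mm and its underside 12 mm above the bench. Polished, rather slippery (friction about 0.4), 0.6 to 0.8 kg. Origin at its geometric middle on the axis; x along its length, z up as it lies. Grip between the blocks.
- bar_mid (a point): The bar's geometric middle. A hidden weight, stuck fast inside, puts the balance point anywhere up to 55 mm from here towards either end, different each time and not visible from outside. Pinched lightly too far from the balance point the bar tips, heavy end down; pinched hard it stays level but its weight twists the wrist.
- post: Fixed steel stand: round foot 84 mm across and 10 mm thick, slim stem 14 mm across, and a flat round rubber head 20 mm across whose top is 85 mm above the bench. Origin at the centre of the foot's underside, on the bench; z up. At the start it is hidden under the pot.
- post_top (a point): Centre of the flat top of the post's rubber head, 85 mm above the bench.
- pot: Upturned thin-walled aluminium pot, mouth down, standing over the post on its foot: 102 mm tall, 64 mm across at the closed top, 58 mm across at the open mouth below, wall 3 mm, closed top 4 mm thick, 0.12 kg. Origin at the centre of its lower rim (the mouth); z up as it stands.
- coaster: Fixed round cork coaster 130 mm across and 8 mm thick. Origin at the centre of its underside; z up.
- tumbler: Bystander: clear drinking glass 76 mm across, 85 mm tall, beyond the work. Origin at the centre of its underside.
- disc: Bystander: blue enamel disc 80 mm across, 8 mm thick, lying flat between post and coaster. Origin at the centre of its underside.
- jar: Bystander: amber glass jar with steel cap, 56 mm across, 75 mm tall, at the left. Origin at the centre of its underside.
- handpiece: Bystander: engraving handpiece, a green rod 20 mm thick and about 200 mm long on a small black foot, at the right. Origin under the middle of its foot, x along its length.
There are look-alikes about, which are no part of the job. Leave any green, pink or yellow look-alike of the pot alone.

How it is judged:
On the way, in this order (a step that is already met when the one before it is completed fails the run):
1. the pot stands mouth down on the coaster, let go, its centre within 35 mm of the coaster's centre (horizontal distance between pot and coaster below 0.035 m and height (world z) of pot below 0.012 m and angle between pot's own z axis and vertical below 0.1 rad and contact force between pot and the fingers below 0.1 N), for 0.2 s.
2. the bar is held up by the fingers alone, clear of the bench (its axis more than 50 mm above it), level within 6 degrees (height (world z) of bar above 0.05 m and angle between bar's own x axis and vertical between 1.466 and 1.676 rad and contact force between bar and the fingers above 1 N and contact force between bar and post below 0.1 N), for 0.3 s.
At the end, for the whole second after the job is handed in: The bar rests by itself on the post's top, level within 4 degrees (its axis 92 to 104 mm above the bench) and still; the pot stands mouth down on the coaster, its centre within 35 mm of the coaster's centre, and still (contact force between bar and post above 3 N and angle between bar's own x axis and vertical between 1.501 and 1.641 rad and height (world z) of bar between 0.092 and 0.104 m and linear speed of each of bar, pot below 0.02 m/s and angular speed of bar below 0.1 rad/s and horizontal distance between pot and coaster below 0.035 m and height (world z) of pot below 0.012 m and angle between pot's own z axis and vertical below 0.1 rad); the robot touches nothing.
It fails at once if a bystander (tumbler, disc, jar, handpiece) moved more than 25 mm (distance of any of tumbler, disc, jar, handpiece from where it was at the start of the episode above 0.025 m).
It also fails if it takes over 72 s, if anything falls off the work surface, if the arm or the gripper's body presses on something with over 40 N, if the wrist force passes 120 N, or if a joint passes its speed limit or range.

## Robot

A 6-joint arm with a two-finger parallel gripper is mounted at the origin on the work surface. World frame = base frame: x ahead of the robot, y to its left, z up, the work surface at z = 0. Lengths are in m, angles in rad, forces in N, time in s.
With the tool pointing down it reaches from about 0.375 to 0.9 m from the base axis. Payload 3.1 kg.
Tool frame: the origin (TCP) lies where the fingers leave the gripper's body, on its centre line; the fingertips stand manip.tip_reach ahead of it and the grasp point (between the pads) lies 54 mm ahead of it (manip.tip_reach is the distance from the TCP to the fingertips, in m); z points along the fingers, y is the direction in which the jaws open and shut (so a half turn about z gives the same grasp; the last joint's range is limited). The gripper opens to 85 mm and grips with 20 to 120 N. Pads are 22 mm wide; open, the fingers measure 114 mm over their backs; the gripper's body (76 mm by 85 mm) begins 54 mm behind the grasp point. The pads swing forward as they close: fully open they stand 13 mm farther back than shut.
Start: joints at [1.143, 0.527, 1.433, -0, 1.181, -0.178], TCP at [0.154, 0.606, 0.304] pointing down, gripper open.
Joint ranges: [-3.08, 3.08], [-0.75, 2.2], [0.22, 2.44], [-1.43, 4.57], [0, 2.65], [-2.85, 2.85]. Speed limits (rad/s): [2.79, 2.79, 3.14, 3.14, 3.14, 3.14].

## Interface

Orientations are given as a unit quaternion [x, y, z, w].
In Python, from station import manip, cams, order gives the robot as it stands. The module is installed in compiled form; this text tells all that it offers.
- The arm moves only by the tool drive_tool, never from a script. Its arguments are lists of equal length, an entry for each row: "linear": the shift along the tool's x, y, z in mm, a list of three; "rot": the turn, a rotation vector about the tool's x, y, z in degrees, a list of three; "hand": the finger opening in mm, from 0 to 85.4. A call has 1 to 20 rows; each row shifts and turns the pose as measured when the row begins, along the tool's axes as they then stand; what a row does not reach is not made up. A row lasts 1/12 s, in which the tool goes at most 41.7 mm and 7.16 degrees, less where a joint would pass 70% of its speed; a pose out of reach is approached as far as the arm can. A call with a gripper value outside its range is refused whole. The fingers move at their own pace and stop on an object; "force" is the grip in N (left out, the last holds). Time passes only in rows, so rows that do not move let the fingers close. It gives the time, the measured TCP pose, the force and the opening at its end, in the units of the state.
- manip.sense(): the state, without advancing time (a new reading comes with each control period).
- cams.snapshot(name): name is "scene" or "side" or "wrist"; returns the picture (420x560x3 uint8, red, green, blue); there is no depth.
- cams.camera_model(name): a dict with "vfov" (degrees; the focal length in pixels is half the picture's height over the tangent of half this angle, whatever the lens; pixels are square), "cx", "cy" (the principal point, pixels), "k1" (the pictures are not rectified: a ray, as slopes to the right and down, at radius r is drawn at 1 + k1 r^2 times it, then the intrinsics apply), "rvec" (rotation vector, rad) and "tvec" (3), from world to camera coordinates, as OpenCV has them. Camera axes: x right, y down, z forward; pixel columns grow to the right and rows downward; lengths in m; the calibration is good to about 2 mm. A picture is of the moment at which its call begins: read the wrist's pose just before it. camera_model takes no time and is no camera call; for the wrist camera it gives the pose at the moment of the call.
- order.sign_off(): hands the job in, once; it reports no verdict.
Trained networks look in the newest picture that a camera, given by its name, has taken for a name from the list of things; names that differ only in an ending like _2 or _b are one class to them, and where a whole thing is asked for, a point or a joint stands for the part that bears it (a point fixed in the world has none). Each returns a list of dicts, best first, with "score" (0 to 1); they miss things now and then, are a little off and sometimes report something else, mostly with a low value. They report only what shows in the picture. A call takes as long as a camera call. They do not tell look-alikes from the thing itself.
- cams.regions_of(label, camera): "pixels" (420x560 bool, what is visible of it) and "rect" ([left, top, right, bottom] in pixels, round what is visible of it).
- cams.spot_point(label, camera): "at" ([column, row] in pixels: a listed point, or the origin of a listed thing).
The state is a dict: "t": time; "q": joint angles; "qd": joint speeds; "tau": joint torques, N m; "tcp_pos": TCP position; "tool_rot": TCP orientation; "force": force on the tool from outside, world axes, zero at the start; "ft_torque": the same for the moment, N m; "finger_gap": opening from 0.0 (shut) to 1.0 (fully open).
Only numpy, scipy, OpenCV 4.12 (cv2) and the standard library are available. Lean on these libraries where they do the work, as an engineer would, in place of code of your own. Each camera call takes 0.05 s, during which the arm holds its last target. There are 200 camera calls.

## Working session

There is one attempt and no reset: what is moved stays moved. The work goes in short steps, Python scripts to look and compute and a tool call to move; the robot and the scene stay as the last step left them, time stands still between calls to the robot, and variables do not carry over. Pictures are saved under pics/ and viewed, about 8 in all and at most 12, crops included, and the job is handed in when it is done.

Besides the shell and the picture viewer there is one more tool, called after "Call:" as name(argument=value, ...), one argument or row to a line, values as JSON. drive_tool: Moves the arm, as the interface text tells. Its arguments: {"type":"object","properties":{"linear":{"type":"array","items":{"type":"array","items":{"type":"number"}}},"rot":{"type":"array","items":{"type":"array","items":{"type":"number"}}},"hand":{"type":"array","items":{"type":"number"}},"force":{"type":"number"}},"required":["linear","rot","hand"]}

```bash
mkdir -p pics; ls
cat > h.py <<'E'
import numpy as np, cv2
from station import manip, cams, order
from scipy.spatial.transform import Rotation as R
from scipy.optimize import least_squares
def model(n):
    m=cams.camera_model(n); f=210/np.tan(np.radians(m['vfov'])/2)
    return f,m['cx'],m['cy'],m['k1'],R.from_rotvec(m['rvec']).as_matrix(),np.array(m['tvec'])
def proj(m,P):
    f,cx,cy,k,Rm,t=m; c=np.atleast_2d(P)@Rm.T+t; s=c[:,:2]/c[:,2:]
    s=s*(1+k*(s**2).sum(1,keepdims=True)); return s*f+[cx,cy]
def ray(m,uv):
    f,cx,cy,k,Rm,t=m; d=(np.array(uv,float)-[cx,cy])/f; s=d.copy()
    for _ in range(20): s=d/(1+k*(s@s))
    v=Rm.T@np.array([s[0],s[1],1]); return -Rm.T@t, v/np.linalg.norm(v)
def onz(m,uv,z):
    o,v=ray(m,uv); return o+v*(z-o[2])/v[2]
def tri(L):
    A=0;b=0
    for m,uv in L:
        o,v=ray(m,uv); M=np.eye(3)-np.outer(v,v); A=A+M; b=b+M@o
    return np.linalg.solve(A,b)
def snap(n):
    m=model(n); im=cams.snapshot(n); return m,im
def save(name,im): cv2.imwrite('pics/'+name,im[:,:,::-1])
E
python3 - <<'E'
from h import *
ms={}
for n in ['scene','side']:
    m,im=snap(n); ms[n]=m; save(n+'0.png',im)
    for l in ['pot','bar','coaster','disc','jar','tumbler','handpiece']:
        for d in cams.regions_of(l,n)[:4]:
            print(n,l,round(d['score'],2),np.round(d['rect']).tolist())
        for d in cams.spot_point(l,n)[:4]:
            print('   pt',np.round(d['at'],1),round(d['score'],2),onz(m,d['at'],{'bar':.025,'pot':.01}.get(l,0)).round(3))
print(manip.tip_reach,manip.sense())
E
```

```text
pics
scene pot 0.93 [299.0, 295.0, 328.0, 345.0]
scene pot 0.85 [319.0, 216.0, 342.0, 264.0]
scene pot 0.82 [288.0, 236.0, 315.0, 284.0]
scene pot 0.69 [340.0, 240.0, 371.0, 292.0]
   pt [303.2 274. ] 0.96 [0.654 0.147 0.01 ]
   pt [328.8 253.4] 0.94 [0.553 0.132 0.01 ]
   pt [354.3 277.3] 0.84 [0.561 0.235 0.01 ]
   pt [312.5 334.4] 0.65 [0.757 0.301 0.01 ]
scene bar 0.84 [292.0, 183.0, 357.0, 225.0]
   pt [321.7 204.7] 0.81 [ 0.441 -0.021  0.025]
scene coaster 0.76 [224.0, 194.0, 267.0, 220.0]
scene coaster 0.57 [426.0, 271.0, 453.0, 311.0]
   pt [245.  208.5] 0.75 [ 0.612 -0.17   0.   ]
   pt [432.4 299.5] 0.3 [0.455 0.401 0.   ]
   pt [271.5 242. ] 0.27 [ 0.639 -0.005  0.   ]
scene disc 0.58 [258.0, 229.0, 287.0, 251.0]
   pt [267.8 240.1] 0.8 [ 0.642 -0.017  0.   ]
scene jar 0.88 [424.0, 272.0, 453.0, 312.0]
   pt [434.6 298. ] 0.67 [0.447 0.402 0.   ]
scene tumbler 0.96 [206.0, 234.0, 241.0, 277.0]
   pt [223.4 268.1] 0.85 [ 0.797 -0.001  0.   ]
   pt [300.4 276.9] 0.64 [0.66  0.144 0.   ]
scene handpiece 0.68 [227.0, 138.0, 254.0, 166.0]
   pt [244.6 152.6] 0.59 [ 0.433 -0.429
[... 989 characters left out ...]
0.427  0.   ]
0.0726 {'t': 1.5, 'q': array([ 1.14250337e+00,  5.27525228e-01,  1.43269310e+00,  2.05775861e-05,
        1.18140748e+00, -1.78521830e-01]), 'qd': array([-2.06100159e-03,  8.21267977e-04, -4.43960714e-04,  9.26898310e-04,
        3.62754373e-05,  5.74317153e-04]), 'tau': array([ 7.44346180e-04, -4.42310786e+01, -1.78417486e+01, -1.55602174e-04,
        8.29829642e-04, -2.72391325e-06]), 'tcp_pos': array([0.15446132, 0.60559305, 0.30389708]), 'tool_rot': array([ 1.24565065e-01,  9.92211441e-01, -1.29742969e-05, -1.40360095e-05]), 'force': array([ 0.69604997, -0.15748736,  0.60958617]), 'ft_torque': array([ 0.05807259, -0.03840922,  0.02136242]), 'finger_gap': 0.9988291932959205}
```

Run:
```python
import cv2,numpy as np
a=cv2.imread('pics/scene0.png')[130:350,200:460];b=cv2.imread('pics/side0.png')[110:330,120:380]
c=np.vstack([a,b]);c=np.hstack([cv2.resize(a,None,fx=1.53,fy=1.53,interpolation=2),cv2.resize(b,None,fx=1.53,fy=1.53,interpolation=2)])
cv2.imwrite('pics/v1.png',c)
```

```text
(no output)
```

View pics/v1.png

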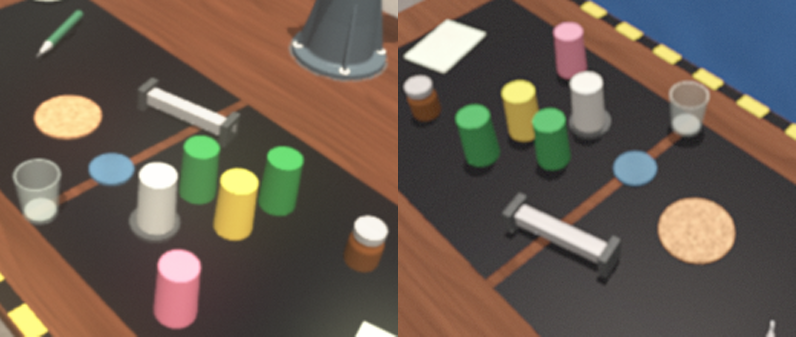

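```bash
cat >> h.py <<'E'
def to(P):
    """shift in tool axes (mm) to bring the TCP to P"""
    s=manip.sense(); T=R.from_quat(s['tool_rot']); return (T.inv().apply(np.array(P)-s['tcp_pos'])*1000).round(1)
E
python3 - <<'E'
from h import *
a,b=model('scene'),model('side')
for n,u,v in [('pot',(303.2,274),(245,187.5)),('bar',(321.7,204.7),(226.4,264.6)),('coaster',(245,208.5),(314.7,259.3)),('disc',(267.8,240.1),(272.5,226))]:
    print(n,tri([(a,u),(b,v)]).round(4))
w=cams.camera_model('wrist'); m=model('wrist'); s=manip.sense(); T=R.from_quat(s['tool_rot'])
c=-m[4].T@m[5]; print('cam in tool',T.inv().apply(c-s['tcp_pos']).round(3),'axes in tool',(T.inv().as_matrix()@m[4].T).round(2).tolist(),w['vfov'])
print('tool axes world\n',T.as_matrix().round(3)); print(to([.655,.147,.304]))
E
```

```text
pot [0.6598 0.1476 0.0139]
bar [ 0.4355 -0.0266  0.0186]
coaster [ 0.6143 -0.1713  0.0009]
disc [ 0.6316 -0.0153 -0.0059]
cam in tool [ 0.084  0.001 -0.071] axes in tool [[-0.0, -0.95, -0.33], [1.0, 0.0, -0.0], [0.0, -0.33, 0.95]] 68.48242195850419
tool axes world
 [[-0.969  0.247 -0.   ]
 [ 0.247  0.969 -0.   ]
 [ 0.    -0.    -1.   ]]
[-5.984e+02 -3.206e+02 -1.000e-01]
```

Call:
drive_tool(
  linear=[
    [-30,-16,0],
    [-35,-19,0],
    [-35,-19,0],
    [-35,-19,0],
    [-35,-19,0],
    [-35,-19,0],
    [-35,-19,0],
    [-35,-19,0],
    [-35,-19,0],
    [-35,-19,0],
    [-35,-19,0],
    [-35,-19,0],
    [-35,-19,0],
    [-35,-19,0],
    [-35,-19,0],
    [-35,-19,0],
    [-20,-10,0],
    [0,0,0],
  ],
  rot=[
    [0,0,0],
    [0,0,0],
    [0,0,0],
    [0,0,0],
    [0,0,0],
    [0,0,0],
    [0,0,0],
    [0,0,0],
    [0,0,0],
    [0,0,0],
    [0,0,0],
    [0,0,0],
    [0,0,0],
    [0,0,0],
    [0,0,0],
    [0,0,0],
    [0,0,0],
    [0,0,0],
  ],
  hand=[85,85,85,85,85,85,85,85,85,85,85,85,85,85,85,85,85,85],
  force=30,
)

```text
t: 3.0
tcp_pos: [0.6582, 0.1459, 0.3038]
tool_rot: [0.121, 0.993, 0.004, 0.005]
force: [0.1, -0.3, 1.0]
finger_gap: 0.997
```

Run:
```python
from h import *
m,im=snap('wrist'); save('w1.png',im)
for d in cams.regions_of('pot','wrist'): print(round(d['score'],2),d['rect'])
for l in ['pot','coaster','bar']:
  for d in cams.spot_point(l,'wrist'): print(l,round(d['score'],2),d['at'],onz(m,d['at'],{'pot':.01,'bar':.025,'coaster':0}[l]).round(4))
s=manip.sense(); print(s['t'],s['tcp_pos'],R.from_quat(s['tool_rot']).as_matrix().round(3)); np.savez('w1',*[np.array(x) for x in m])
# predicted pot outline
th=np.linspace(0,6.28,40)
for z,r in [(.112,.032),(.01,.029)]:
  p=proj(m,np.c_[.66+r*np.cos(th),.1476+r*np.sin(th),0*th+z]); print(z,p.min(0).round(),p.max(0).round())
```

```text
0.79 [304.5, 24.2, 386.2, 104.8]
0.73 [297.2, 1.7, 339.0, 9.1]
0.69 [386.8, 188.9, 480.4, 271.1]
0.61 [250.6, 148.7, 316.7, 230.6]
0.57 [199.5, 42.4, 272.5, 116.9]
pot 0.94 [329.7, 74.9] [0.5611 0.2236 0.01  ]
pot 0.87 [246.6, 87.7] [0.5521 0.1319 0.01  ]
pot 0.83 [278.5, 176.2] [0.6575 0.1414 0.01  ]
pot 0.83 [409.0, 212.4] [0.7427 0.2904 0.01  ]
coaster 0.69 [34.4, 200.0] [ 0.6121 -0.1752  0.    ]
coaster 0.28 [280.4, 174.0] [0.6576 0.1437 0.    ]
bar 0.9 [66.7, 11.1] [ 0.4361 -0.0228  0.025 ]
3.25 [0.65285941 0.15140219 0.3038092 ] [[-0.972  0.234  0.005]
 [ 0.234  0.972  0.009]
 [-0.003  0.01  -1.   ]]
0.112 [249. 168.] [320. 236.]
0.01 [260. 153.] [308. 200.]
```

View pics/w1.png

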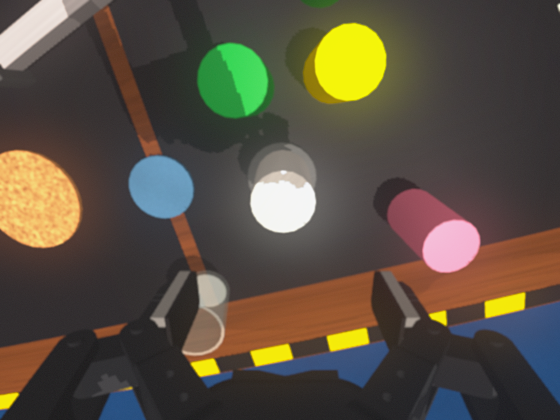

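Call:
drive_tool(
  linear=[
    [-8,-4,0],
    [0,0,20],
    [0,0,30],
    [0,0,30],
    [0,0,30],
    [0,0,10],
    [0,0,0],
    [0,0,0],
  ],
  rot=[
    [0.6,0.2,0],
    [0,0,0],
    [0,0,0],
    [0,0,0],
    [0,0,0],
    [0,0,0],
    [0,0,0],
    [0,0,0],
  ],
  hand=[85,85,85,85,85,85,85,85],
)

```text
t: 3.92
tcp_pos: [0.6588, 0.1545, 0.1861]
tool_rot: [0.11, 0.994, -0.001, 0.004]
force: [0.4, -0.1, 0.4]
finger_gap: 0.991
```

Run:
```python
from h import *
s=manip.sense();print(s['t'],s['tcp_pos'].round(4),R.from_quat(s['tool_rot']).as_matrix().round(4).tolist(),to([.66,.146,.142]))
```

```text
3.9167 [0.6588 0.1545 0.1861] [[-0.9758, 0.2186, 0.0068], [0.2185, 0.9758, -0.0026], [-0.0072, -0.0011, -1.0]] [-2.7 -8.  44.2]
```

Call:
drive_tool(
  linear=[
    [-3,-8,0],
    [0,0,0],
    [0,0,0],
  ],
  rot=[
    [0,0.4,0],
    [0,0,0],
    [0,0,0],
  ],
  hand=[85,85,85],
)

```text
t: 4.17
tcp_pos: [0.6619, 0.1464, 0.1906]
tool_rot: [0.109, 0.994, -0.0, 0.003]
force: [0.6, 0.4, 0.7]
finger_gap: 0.995
```

Run:
```python
from h import *
s=manip.sense();print(s['t'],s['tcp_pos'].round(4),R.from_quat(s['tool_rot']).as_matrix().round(4).tolist(),to([.66,.146,.142]))
```

```text
4.1667 [0.6619 0.1464 0.1906] [[-0.9763, 0.2164, 0.0059], [0.2164, 0.9763, -0.001], [-0.0059, 0.0003, -1.0]] [ 2.1 -0.9 48.6]
```

Call:
drive_tool(
  linear=[
    [1,0,20],
    [0,0,20],
    [0,0,8],
    [0,0,4],
    [0,0,0],
    [0,0,0],
    [0,0,0],
    [0,0,0],
    [0,0,0],
    [0,0,0],
  ],
  rot=[
    [0,0.3,0],
    [0,0,0],
    [0,0,0],
    [0,0,0],
    [0,0,0],
    [0,0,0],
    [0,0,0],
    [0,0,0],
    [0,0,0],
    [0,0,0],
  ],
  hand=[85,85,85,85,85,60,55,50,50,50],
  force=30,
)

```text
t: 5.0
tcp_pos: [0.6687, 0.1455, 0.1502]
tool_rot: [0.11, 0.994, 0.002, 0.012]
force: [0.0, -0.2, -1.9]
finger_gap: 0.696
```

Run:
```python
from h import *
s=manip.sense();print(s['t'],s['tcp_pos'].round(4),R.from_quat(s['tool_rot']).as_matrix().round(4).tolist(),to([.66,.146,.142]),s['force'],s['finger_gap']*85.4)
```

```text
5.0 [0.6687 0.1455 0.1502] [[-0.9756, 0.2181, 0.0239], [0.2182, 0.9759, 0.0011], [-0.0231, 0.0063, -0.9997]] [ 8.8 -1.5  8. ] [ 0.03178701 -0.19618343 -1.89780956] 59.436145740989375
```

Run:
```python
from h import *
m,im=snap('wrist'); a=im
m2,b=snap('side')
s=manip.sense();print(s['t'],s['tcp_pos'].round(4),s['finger_gap']*85.4,R.from_quat(s['tool_rot']).as_matrix()[:,2])
save('v3.png',np.hstack([a[100:420,150:450],cv2.resize(b[110:230,180:300],(320,320))]))
```

```text
5.1 [0.6686 0.1455 0.15  ] 59.33494352489647 [ 0.02354873  0.0010934  -0.99972209]
```

View pics/v3.png

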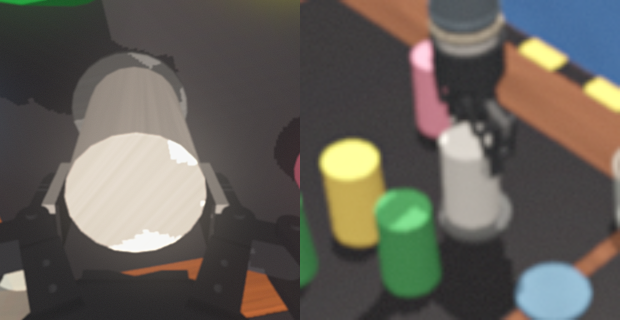

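Call:
drive_tool(
  linear=[
    [0,0,0],
    [0,0,-10],
    [0,0,-20],
    [0,0,-25],
    [0,0,-25],
    [0,0,-25],
    [0,0,-20],
    [0,0,-5],
    [0,0,0],
  ],
  rot=[
    [0,0,0],
    [0,0,0],
    [0,0,0],
    [0,0,0],
    [0,0,0],
    [0,0,0],
    [0,0,0],
    [0,0,0],
    [0,0,0],
  ],
  hand=[45,45,45,45,45,45,45,45,45],
  force=40,
)

```text
t: 5.85
tcp_pos: [0.6638, 0.1456, 0.2864]
tool_rot: [0.11, 0.994, 0.001, 0.009]
force: [0.8, -1.3, -1.4]
finger_gap: 0.689
```

Run:
```python
from h import *
m2,b=snap('side')
s=manip.sense();print(s['t'],s['tcp_pos'].round(4),s['finger_gap']*85.4,R.from_quat(s['tool_rot']).as_matrix().round(3).tolist(),s['force'])
m,im=snap('wrist')
for c in ['wrist','side']:
  for d in cams.spot_point('post_top',c)[:2]: print(c,d)
save('v4.png',np.hstack([im[100:420,150:450],cv2.resize(b[80:230,180:330],(320,320))]))
print(to([.614+.009,-.171,.29]))
```

```text
5.9 [0.6639 0.1456 0.286 ] 58.902949158934554 [[-0.976, 0.218, 0.017], [0.218, 0.976, 0.001], [-0.017, 0.005, -1.0]] [ 0.78485074 -0.31153744 -0.79679204]
side {'at': [243.4, 170.0], 'score': 0.69}
side {'at': [308.2, 189.0], 'score': 0.36}
[ -30.5 -317.4   -8. ]
```

View pics/v4.png

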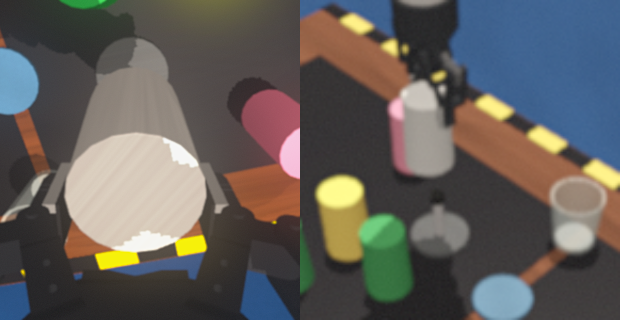

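Call:
drive_tool(
  linear=[
    [-1,-12,0],
    [-3,-25,0],
    [-3,-32,0],
    [-3,-32,0],
    [-3,-32,0],
    [-3,-32,0],
    [-3,-32,0],
    [-3,-30,0],
    [-2,-20,0],
    [0,-10,0],
    [0,0,0],
    [0,0,0],
  ],
  rot=[
    [0,0,0],
    [0,0,0],
    [0,0,0],
    [0,0,0],
    [0,0,0],
    [0,0,0],
    [0,0,0],
    [0,0,0],
    [0,0,0],
    [0,0,0],
    [0,0,0],
    [0,0,0],
  ],
  hand=[45,45,45,45,45,45,45,45,45,45,45,45],
)

```text
t: 7.05
tcp_pos: [0.6193, -0.1271, 0.2624]
tool_rot: [0.109, 0.994, 0.001, -0.012]
force: [-0.6, -0.0, -1.6]
finger_gap: 0.691
```

Run:
```python
from h import *
s=manip.sense();print(s['t'],s['tcp_pos'].round(4),s['finger_gap']*85.4,R.from_quat(s['tool_rot']).as_matrix().round(3).tolist(),s['force'])
m,im=snap('wrist')
for d in cams.spot_point('coaster','wrist')[:2]: print(d, onz(m,d['at'],0))
T=R.from_quat(s['tool_rot']);P=s['tcp_pos']+T.apply([.0087,.001,0])
print(to([.614+.009,-.172,.29]))
```

```text
7.05 [ 0.6193 -0.1271  0.2624] 58.974787510329904 [[-0.976, 0.216, -0.024], [0.216, 0.976, 0.005], [0.024, 0.0, -1.0]] [-0.55424221 -0.03390788 -1.57319956]
{'at': [242.7, 192.1], 'score': 0.83} [ 0.61178443 -0.17331628  0.        ]
[-12.6 -44.3 -27.6]
```

Call:
drive_tool(
  linear=[
    [-6,-20,0],
    [-6,-20,0],
    [0,-5,0],
    [0,0,0],
    [0,0,0],
  ],
  rot=[
    [0,-1.5,0],
    [0,-1,0],
    [0,0,0],
    [0,0,0],
    [0,0,0],
  ],
  hand=[45,45,45,45,45],
)

```text
t: 7.57
tcp_pos: [0.6229, -0.1642, 0.2622]
tool_rot: [0.103, 0.995, 0.001, 0.01]
force: [-0.5, -0.7, -3.2]
finger_gap: 0.69
```

```bash
cat >> h.py <<'E'
def st(P=None):
    s=manip.sense();T=R.from_quat(s['tool_rot']).as_matrix()
    print(round(s['t'],2),s['tcp_pos'].round(4),'gap',round(s['finger_gap']*85.4,1),'z',T[:,2].round(4),'x',T[:,0].round(4),'F',s['force'].round(1),'M',s['ft_torque'].round(3))
    if P is not None: print('to',to(P))
E
python3 -c "
from h import *
st([.622,-.172,.15])"
```

```text
7.57 [ 0.6229 -0.1642  0.2622] gap 58.9 z [ 1.940e-02 -3.000e-04 -9.998e-01] x [-0.9788  0.2041 -0.019 ] F [-0.5 -0.7 -3.2] M [-0.006  0.001  0.005]
to [  1.4  -8.2 112.1]
```

Call:
drive_tool(
  linear=[
    [0,-8,5],
    [0,0,20],
    [0,0,25],
    [0,0,20],
    [0,0,15],
    [0,0,0],
    [0,0,0],
  ],
  rot=[
    [0,0,0],
    [0,0,0],
    [0,0,0],
    [0,0,0],
    [0,0,0],
    [0,0,0],
    [0,0,0],
  ],
  hand=[45,45,45,45,45,45,45],
)

```text
t: 8.15
tcp_pos: [0.6243, -0.1661, 0.1748]
tool_rot: [0.098, 0.995, 0.001, 0.01]
force: [0.1, -0.8, -0.6]
finger_gap: 0.69
```

```bash
python3 -c "
from h import *
st([.622,-.172,.15])"
```

```text
8.15 [ 0.6243 -0.1661  0.1748] gap 58.9 z [ 2.110e-02  4.000e-04 -9.998e-01] x [-0.9806  0.1952 -0.0206] F [ 0.1 -0.8 -0.6] M [-0.013 -0.026 -0.014]
to [ 1.6 -6.4 24.8]
```

Call:
drive_tool(
  linear=[
    [1,-6,6],
    [0,0,9],
    [0,0,6],
    [0,0,3],
    [0,0,2],
  ],
  rot=[
    [0,0,0],
    [0,0,0],
    [0,0,0],
    [0,0,0],
    [0,0,0],
  ],
  hand=[45,45,45,45,45],
)

```text
t: 8.57
tcp_pos: [0.6243, -0.1724, 0.15]
tool_rot: [0.097, 0.995, 0.0, 0.013]
force: [-0.2, 0.2, -1.6]
finger_gap: 0.69
```

```bash
python3 -c "
from h import *
st([.622,-.172,.148])"
```

```text
8.57 [ 0.6243 -0.1724  0.15  ] gap 59.0 z [ 0.0265 -0.0021 -0.9996] x [-0.9807  0.1938 -0.0264] F [-0.2  0.2 -1.6] M [ 0.063  0.046 -0.003]
to [ 2.4 -0.1  1.9]
```

Call:
drive_tool(
  linear=[
    [0,0,2],
    [0,0,1],
  ],
  rot=[
    [0,0,0],
    [0,0,0],
  ],
  hand=[45,45],
)

```text
t: 8.73
tcp_pos: [0.6246, -0.1726, 0.1469]
tool_rot: [0.097, 0.995, 0.0, 0.014]
force: [0.7, -0.7, -0.3]
finger_gap: 0.694
```

```bash
python3 -c "
from h import *
st([.622,-.172,.148])"
```

```text
8.73 [ 0.6246 -0.1726  0.1469] gap 59.2 z [ 0.0269 -0.0024 -0.9996] x [-0.9806  0.1939 -0.0269] F [ 0.7 -0.7 -0.3] M [ 0.077  0.054 -0.02 ]
to [ 2.6  0.1 -1.2]
```

Call:
drive_tool(
  linear=[
    [0,0,1],
    [0,0,0],
    [0,0,0],
    [0,0,0],
    [0,0,0],
    [0,0,-15],
    [0,0,-30],
    [0,0,-35],
    [0,0,-40],
    [0,0,-40],
    [0,0,-20],
    [0,0,0],
  ],
  rot=[
    [0,0,0],
    [0,0,0],
    [0,0,0],
    [0,0,0],
    [0,0,0],
    [0,0,0],
    [0,0,0],
    [0,0,0],
    [0,0,0],
    [0,0,0],
    [0,0,0],
    [0,0,0],
  ],
  hand=[45,65,80,85,85,85,85,85,85,85,85,85],
)

```text
t: 9.73
tcp_pos: [0.6194, -0.172, 0.3326]
tool_rot: [0.097, 0.995, 0.001, 0.012]
force: [0.5, 0.1, 0.3]
finger_gap: 0.996
```

Run:
```python
from h import *
st()
ms={};L={}
for n in ['wrist','side','scene']:
    m,im=snap(n); ms[n]=m; save('p_'+n+'.png',im)
    for l in ['pot','coaster','bar','post_top','post']:
        for d in cams.spot_point(l,n)[:5]:
            print(n,l,round(d['score'],2),np.round(d['at'],1),onz(m,d['at'],{'pot':.008,'bar':.025,'coaster':0,'post_top':.085,'post':0}[l]).round(4))
    for d in cams.regions_of('bar',n)[:2]:
        c=cv2.boxPoints(cv2.minAreaRect(np.argwhere(d['pixels'])[:,::-1].astype(np.float32)))
        print(n,'bar',d['score'],[onz(m,p,.03)[:2].round(3).tolist() for p in c])
a=cv2.imread('pics/p_wrist.png');b=cv2.imread('pics/p_side.png')[110:310,140:360]
cv2.imwrite('pics/v5.png',cv2.resize(np.hstack([a,cv2.resize(b,(462,420))]),(800,329)))
```

```text
9.73 [ 0.6194 -0.172   0.3326] gap 85.1 z [ 2.340e-02 -7.000e-04 -9.997e-01] x [-0.9808  0.1939 -0.0231] F [0.5 0.1 0.3] M [ 0.001  0.004 -0.008]
wrist pot 0.81 [517.6  64.5] [0.5501 0.1282 0.008 ]
wrist pot 0.76 [283.  162.5] [ 0.6138 -0.1716  0.008 ]
wrist coaster 0.5 [523.3 151.1] [0.6609 0.1466 0.    ]
wrist post_top 0.57 [411.3 155.8] [ 0.617  -0.0364  0.085 ]
wrist post_top 0.2 [424.  255.3] [ 0.7375 -0.0278  0.085 ]
wrist post 0.64 [523.6 150.2] [ 0.6597  0.147  -0.    ]
wrist bar 0.6 [[0.442, -0.129], [0.457, -0.05], [0.5, -0.055], [0.485, -0.137]]
side pot 0.98 [220.3 212.5] [0.5463 0.1268 0.008 ]
side pot 0.85 [200.3 195.3] [0.5495 0.2221 0.008 ]
side pot 0.7 [315.8 254.6] [ 0.6262 -0.1682  0.008 ]
side pot 0.69 [235.3 155.6] [0.7459 0.2808 0.008 ]
side pot 0.66 [174.6 209.7] [0.4606 0.2305 0.008 ]
side coaster 0.79 [312.  260.9] [ 0.6084 -0.1708  0.    ]
side bar 0.86 [226.  264.4] [ 0.4328 -0.0289  0.025 ]
side post_top 0.8 [243.9 169.9] [0.6645 0.1466 0.085 ]
side post_top 0.33 [356.5 380.5] [ 0.4101 -0.4413  0.085 ]
side post 0.81 [242.1 190.4] [ 0.6566  0.1527 -0.    ]
side bar 0.59 [[0.375, 0.061], [0.444, 0.099], [0.497, -0.119], [0.431, -0.145]]
scene pot 0.75 [381.3 259.8] [0.459  0.2335 0.008 ]
scene pot 0.74 [330.6 254. ] [0.5491 0.1352 0.008 ]
scene pot 0.74 [315.6 331.9] [0.7464 0.2991 0.008 ]
scene pot 0.59 [350.9 277.7] [0.5671 0.2295 0.008 ]
scene pot 0.58 [242.8 205.4] [ 0.6142 -0.1776  0.008 ]
scene coaster 0.93 [245.  208.4] [ 0.6117 -0.1702  0.    ]
scene bar 0.96 [322.9 204.7] [ 0.4386 -0.0187  0.025 ]
scene post_top 0.63 [300.1 251.7] [0.6608 0.1389 0.085 ]
scene post 0.76 [302.3 275.2] [0.6524 0.1421 0.    ]
scene post 0.52 [243.9 209.5] [ 0.6173 -0.1679 -0.    ]
scene bar 0.94 [[0.515, -0.103], [0.417, -0.175], [0.363, 0.054], [0.457, 0.107]]
scene bar 0.23 [[0.697, 0.086], [0.606, 0.09], [0.651, 0.205], [0.733, 0.198]]
```

View pics/v5.png

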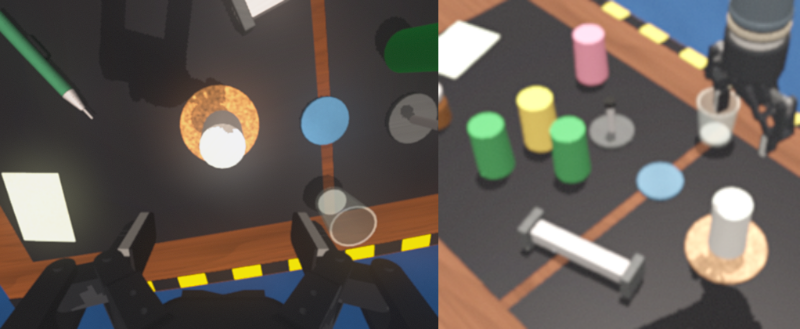

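Call:
drive_tool(
  linear=[
    [15,8,0],
    [30,16,5],
    [34,18,5],
    [34,18,5],
    [34,18,5],
    [34,18,5],
    [20,10,0],
    [5,3,0],
    [0,0,0],
    [0,0,0],
    [0,0,0],
    [0,0,0],
    [0,0,0],
    [0,0,0],
    [0,0,0],
    [0,0,0],
    [0,0,0],
  ],
  rot=[
    [0,1.2,0],
    [0,0,0],
    [0,0,0],
    [0,0,0],
    [0,0,0],
    [0,0,0],
    [0,0,0],
    [0,0,7],
    [0,0,7],
    [0,0,7],
    [0,0,7],
    [0,0,7],
    [0,0,7],
    [0,0,7],
    [0,0,4],
    [0,0,0],
    [0,0,0],
  ],
  hand=[85,85,85,85,85,85,85,85,85,85,85,85,85,85,85,85,85],
)

```text
t: 12.2
tcp_pos: [0.4267, -0.018, 0.3035]
tool_rot: [0.545, 0.839, 0.002, -0.0]
force: [-0.2, 0.2, 0.0]
finger_gap: 0.996
```

Run:
```python
from h import *
st([.436,-.024,.2])
m,im=snap('wrist'); save('b1.png',im)
for d in cams.spot_point('bar','wrist')[:3]: print(d['score'],d['at'],onz(m,d['at'],.025))
for d in cams.regions_of('bar','wrist')[:2]:
    c=cv2.boxPoints(cv2.minAreaRect(np.argwhere(d['pixels'])[:,::-1].astype(np.float32)))
    print(d['score'],c.round().tolist(),[onz(m,p,.05)[:2].round(3).tolist() for p in c])
import pickle; pickle.dump(m,open('b1.pkl','wb'))
```

```text
12.2 [ 0.4267 -0.018   0.3035] gap 85.1 z [ 0.0015  0.0038 -1.    ] x [-0.4069  0.9135  0.0029] F [-0.2  0.2  0. ] M [ 0.01  -0.043  0.009]
to [ -9.6   5.7 103.5]
0.65 [292.7, 191.3] [ 0.44078853 -0.02423935  0.025     ]
0.84 [[254.0, 273.0], [278.0, 99.0], [326.0, 106.0], [301.0, 279.0]] [[0.436, -0.129], [0.385, 0.063], [0.431, 0.076], [0.492, -0.114]]
0.49 [[335.0, 317.0], [373.0, 305.0], [395.0, 375.0], [356.0, 387.0]] [[0.554, -0.147], [0.591, -0.111], [0.678, -0.201], [0.638, -0.242]]
```

View pics/b1.png

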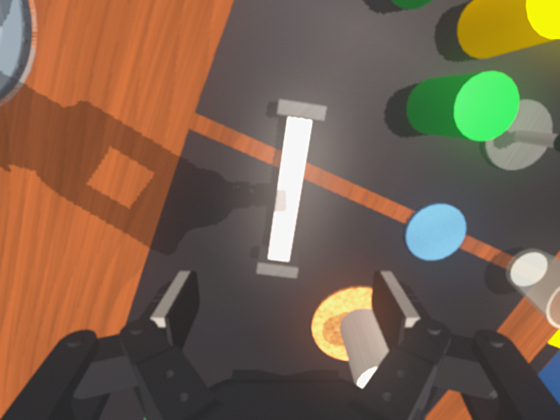

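Run:
```python
from h import *
import pickle; m=pickle.load(open('b1.pkl','rb'))
im=cv2.imread('pics/b1.png'); g=im.min(2)
k=(g[90:290,250:335]>170).astype(np.uint8); n,l,s,c=cv2.connectedComponentsWithStats(k); i=1+s[1:,4].argmax()
p=np.argwhere(l==i)[:,::-1]+[250,90]; W=np.array([onz(m,q,.038)[:2] for q in p])
r=cv2.minAreaRect((W*1000).astype(np.float32)); print(r)
# projected model
def box(cx,cy,a):
    u=np.array([np.cos(a),np.sin(a)]); v=np.array([-u[1],u[0]])
    f=lambda s,t,z: np.r_[np.array([cx,cy])+s*u+t*v,z]
    return proj(m,[f(e*.1,t*.025,.05) for e in(-1,1) for t in(-1,1)]).round(0).tolist()
a=np.radians(r[2]); a=a if r[1][0]>r[1][1] else a+np.pi/2
print(np.degrees(a),box(r[0][0]/1000,r[0][1]/1000,a)); st()
```

```text
((435.3631286621094, -26.212295532226562), (27.671449661254883, 170.1949005126953), 15.67414379119873)
105.67414379119873 [[296.0, 279.0], [255.0, 273.0], [328.0, 106.0], [278.0, 98.0]]
12.35 [ 0.4267 -0.018   0.3034] gap 85.2 z [ 0.0012  0.0039 -1.    ] x [-0.4064  0.9137  0.0031] F [-0.5 -0.1 -0.1] M [-0.018  0.005  0.026]
```

Call:
drive_tool(
  linear=[
    [-11,5,0],
    [0,0,20],
    [0,0,35],
    [0,0,35],
    [0,0,30],
    [0,0,15],
    [0,0,0],
    [0,0,0],
  ],
  rot=[
    [0,0,4],
    [0,0,4],
    [0,0,0],
    [0,0,0],
    [0,0,0],
    [0,0,0],
    [0,0,0],
    [0,0,0],
  ],
  hand=[85,85,85,85,85,85,70,60],
)

```text
t: 13.02
tcp_pos: [0.4417, -0.0276, 0.166]
tool_rot: [0.602, 0.799, 0.004, 0.006]
force: [-0.1, 0.2, 0.4]
finger_gap: 0.744
```

```bash
cat >> h.py <<'E'
def yaw():
    s=manip.sense();T=R.from_quat(s['tool_rot']).as_matrix(); return np.degrees(np.arctan2(T[1,0],T[0,0]))
E
python3 -c "
from h import *
st([.4354,-.0262,.083]);print(yaw())"
```

```text
13.02 [ 0.4417 -0.0276  0.166 ] gap 63.5 z [ 1.370e-02 -2.000e-04 -9.999e-01] x [-0.276   0.9612 -0.004 ] F [-0.1  0.2  0.4] M [ 0.017  0.041 -0.011]
to [ 3.4 -6.8 82.9]
106.02013028557398
```

Call:
drive_tool(
  linear=[
    [3,-7,5],
    [0,0,20],
    [0,0,25],
    [0,0,15],
    [0,0,8],
    [0,0,0],
  ],
  rot=[
    [0.7,0.2,0.3],
    [0,0,0],
    [0,0,0],
    [0,0,0],
    [0,0,0],
    [0,0,0],
  ],
  hand=[60,60,60,60,60,60],
)

```text
t: 13.52
tcp_pos: [0.4378, -0.028, 0.0965]
tool_rot: [0.603, 0.798, 0.002, 0.007]
force: [0.3, -0.1, -0.6]
finger_gap: 0.697
```

```bash
python3 -c "
from h import *
st([.4354,-.0262,.083]);print(yaw())"
```

```text
13.52 [ 0.4378 -0.028   0.0965] gap 59.6 z [ 0.0139 -0.0054 -0.9999] x [-0.2722  0.9622 -0.009 ] F [ 0.3 -0.1 -0.6] M [ 0.038 -0.015  0.038]
to [ 2.5 -2.  13.5]
105.79303522566724
```

Call:
drive_tool(
  linear=[
    [2,-2,4],
    [0,0,6],
    [0,0,2],
    [0,0,0],
    [0,0,0],
    [0,0,0],
  ],
  rot=[
    [0.7,0.5,0],
    [0,0,0],
    [0,0,0],
    [0,0,0],
    [0,0,0],
    [0,0,0],
  ],
  hand=[60,60,60,60,60,60],
)

```text
t: 14.02
tcp_pos: [0.4368, -0.0269, 0.087]
tool_rot: [0.603, 0.798, 0.001, 0.003]
force: [-0.0, -0.2, 0.8]
finger_gap: 0.702
```

```bash
python3 -c "
from h import *
st([.4354,-.0262,.083]);print(yaw())"
```

```text
14.02 [ 0.4368 -0.0269  0.087 ] gap 60.0 z [ 0.0048 -0.0021 -1.    ] x [-0.2728  0.9621 -0.0033] F [-0.  -0.2  0.8] M [ 0.003  0.053 -0.02 ]
to [ 1.1 -1.2  4. ]
105.82837043863351
```

Call:
drive_tool(
  linear=[
    [0,-1,3],
    [0,0,0],
    [0,0,0],
    [0,0,0],
    [0,0,0],
    [0,0,0],
    [0,0,0],
    [0,0,0],
  ],
  rot=[
    [0,0,0],
    [0,0,0],
    [0,0,0],
    [0,0,0],
    [0,0,0],
    [0,0,0],
    [0,0,0],
    [0,0,0],
  ],
  hand=[40,20,20,20,20,20,20,20],
  force=100,
)

```text
t: 14.68
tcp_pos: [0.4359, -0.0272, 0.0848]
tool_rot: [0.603, 0.798, 0.001, 0.003]
force: [0.8, 0.5, 1.1]
finger_gap: 0.287
```

```bash
python3 -c "
from h import *
st([.4354,-.0262,.083]);print(yaw())"
```

```text
14.68 [ 0.4359 -0.0272  0.0848] gap 24.5 z [ 0.0059 -0.0025 -1.    ] x [-0.2729  0.962  -0.004 ] F [0.8 0.5 1.1] M [-0.009  0.094 -0.037]
to [ 1.1 -0.2  1.8]
105.83513118778286
```

Gripped. Lift 30 mm and read the wrist moment.

Call:
drive_tool(
  linear=[
    [0,0,-5],
    [0,0,-10],
    [0,0,-15],
    [0,0,-5],
    [0,0,0],
    [0,0,0],
  ],
  rot=[
    [0,0,0],
    [0,0,0],
    [0,0,0],
    [0,0,0],
    [0,0,0],
    [0,0,0],
  ],
  hand=[20,20,20,20,20,20],
)

```text
t: 15.18
tcp_pos: [0.4329, -0.0262, 0.1189]
tool_rot: [0.603, 0.797, -0.001, -0.002]
force: [0.5, -0.4, -6.0]
finger_gap: 0.288
```

```bash
cat >> h.py <<'E'
def moment(n=6):
    F=[];M=[]
    for i in range(n):
        s=manip.sense(); F.append(s['force']); M.append(s['ft_torque'])
        if i<n-1: im=cams.snapshot('side')
    F=np.array(F);M=np.array(M);T=R.from_quat(s['tool_rot']).as_matrix()
    print('F',F.mean(0).round(2),'M tool',(M@T).mean(0).round(3),'sd',(M@T).std(0).round(3)); return im
E
python3 -c "
from h import *
st([.4354,-.0262,.083]);save('l1.png',moment())
st()"
```

```text
15.18 [ 0.4329 -0.0262  0.1189] gap 24.6 z [-0.0041  0.0013 -1.    ] x [-0.2718  0.9623  0.0023] F [ 0.5 -0.4 -6. ] M [ 0.198  0.054 -0.026]
to [-0.8  2.5 35.8]
F [-0.02  0.05 -6.32] M tool [-0.01   0.214  0.031] sd [0.027 0.019 0.03 ]
15.43 [ 0.4328 -0.0262  0.1185] gap 24.3 z [-0.005   0.0015 -1.    ] x [-0.2718  0.9623  0.0028] F [ 0.   0.8 -6.7] M [0.21  0.062 0.011]
```

Call:
drive_tool(
  linear=[
    [0,0,10],
    [0,0,12],
    [0,0,7],
    [0,0,3],
    [0,0,1],
    [0,0,0],
  ],
  rot=[
    [0,0,0],
    [0,0,0],
    [0,0,0],
    [0,0,0],
    [0,0,0],
    [0,0,0],
  ],
  hand=[20,20,20,20,20,20],
)

```text
t: 15.93
tcp_pos: [0.4335, -0.0264, 0.0854]
tool_rot: [0.603, 0.798, -0.0, -0.001]
force: [-1.8, -0.5, -4.3]
finger_gap: 0.287
```

```bash
python3 -c "
from h import *
st()"
```

```text
15.93 [ 0.4335 -0.0264  0.0854] gap 24.5 z [-1.9e-03  3.0e-04 -1.0e+00] x [-2.723e-01  9.622e-01  8.000e-04] F [-1.8 -0.5 -4.3] M [-0.116  0.067 -0.069]
```

Call:
drive_tool(
  linear=[
    [0,0,0],
    [0,0,0],
    [0,0,0],
    [-12,0,-2],
    [-15,0,0],
    [-7,0,0],
    [0,0,0],
    [0,0,0],
  ],
  rot=[
    [0,0,0],
    [0,0,0],
    [0,0,0],
    [0,0,0],
    [0,0,0],
    [0,0,0],
    [0,0,0],
    [0,0,0],
  ],
  hand=[40,45,50,50,50,50,50,50],
)

```text
t: 16.6
tcp_pos: [0.4463, -0.0632, 0.0897]
tool_rot: [0.603, 0.798, 0.001, 0.003]
force: [0.1, -0.3, 0.2]
finger_gap: 0.589
```

```bash
python3 -c "
from h import *
s=np.array([.4335,-.0264,.085])-.034*np.array([-.2723,.9622,0])
st(s)"
```

```text
16.6 [ 0.4463 -0.0632  0.0897] gap 50.3 z [ 0.0061 -0.0031 -1.    ] x [-0.2735  0.9619 -0.0046] F [ 0.1 -0.3  0.2] M [-0.052 -0.017 -0.032]
to [ 4.9 -2.3  4.6]
```

Call:
drive_tool(
  linear=[
    [5,-2,4],
    [0,0,0],
    [0,0,0],
    [0,0,0],
  ],
  rot=[
    [0.2,0.3,0],
    [0,0,0],
    [0,0,0],
    [0,0,0],
  ],
  hand=[50,50,50,50],
)

```text
t: 16.93
tcp_pos: [0.4417, -0.0578, 0.0851]
tool_rot: [0.603, 0.798, 0.001, -0.001]
force: [-0.5, -0.4, 0.3]
finger_gap: 0.588
```

```bash
python3 -c "
from h import *
s=np.array([.4335,-.0264,.085])-.034*np.array([-.2723,.9622,0])
st(s)"
```

```text
16.93 [ 0.4417 -0.0578  0.0851] gap 50.2 z [-0.0011  0.0023 -1.    ] x [-0.2734  0.9619  0.0025] F [-0.5 -0.4  0.3] M [ 0.015 -0.029  0.024]
to [-1.5  0.6  0.1]
```

Call:
drive_tool(
  linear=[
    [0,0,0],
    [0,0,0],
    [0,0,0],
    [0,0,0],
    [0,0,0],
    [0,0,0],
    [0,0,0],
    [0,0,-5],
    [0,0,-12],
    [0,0,-15],
    [0,0,-10],
    [0,0,0],
    [0,0,0],
    [0,0,0],
  ],
  rot=[
    [0,0,0],
    [0,0,0],
    [0,0,0],
    [0,0,0],
    [0,0,0],
    [0,0,0],
    [0,0,0],
    [0,0,0],
    [0,0,0],
    [0,0,0],
    [0,0,0],
    [0,0,0],
    [0,0,0],
    [0,0,0],
  ],
  hand=[30,20,20,20,20,20,20,20,20,20,20,20,20,20],
  force=80,
)

```text
t: 18.1
tcp_pos: [0.4384, -0.0555, 0.1261]
tool_rot: [0.602, 0.798, -0.001, -0.007]
force: [-0.8, 0.1, -7.1]
finger_gap: 0.289
```

```bash
python3 -c "
from h import *
st();save('l2.png',moment(12))
st()"
```

```text
18.1 [ 0.4384 -0.0555  0.1261] gap 24.7 z [-0.0119  0.0069 -0.9999] x [-0.2751  0.9614  0.0099] F [-0.8  0.1 -7.1] M [ 0.002 -0.031 -0.024]
F [-0.18 -0.02 -6.39] M tool [-0.009 -0.011 -0.002] sd [0.026 0.03  0.033]
18.65 [ 0.4387 -0.0556  0.1263] gap 24.6 z [-0.0114  0.0066 -0.9999] x [-0.2751  0.9614  0.0095] F [ 0.1 -0.1 -5.6] M [-0.047 -0.065  0.022]
```

Call:
drive_tool(
  linear=[
    [0,0,-10],
    [0,0,-20],
    [0,0,-25],
    [0,0,-25],
    [0,0,-25],
    [0,0,-15],
    [0,0,0],
    [0,0,0],
    [0,0,0],
    [0,0,0],
    [10,15,0],
    [15,25,0],
    [15,25,0],
    [15,25,0],
    [15,25,0],
    [15,25,0],
    [8,15,0],
    [0,0,0],
    [0,0,0],
  ],
  rot=[
    [0,0,0],
    [0,0,0],
    [0,0,0],
    [0,0,0],
    [0,0,0],
    [0,0,0],
    [0,0,4],
    [0,0,5],
    [0,0,4],
    [0,0,2],
    [0,0,0],
    [0,0,0],
    [0,0,0],
    [0,0,0],
    [0,0,0],
    [0,0,0],
    [0,0,0],
    [0,0,0],
    [0,0,0],
  ],
  hand=[20,20,20,20,20,20,20,20,20,20,20,20,20,20,20,20,20,20,20],
)

```text
t: 20.23
tcp_pos: [0.5887, 0.0451, 0.2434]
tool_rot: [0.707, 0.707, -0.007, -0.016]
force: [-1.1, -0.4, -6.9]
finger_gap: 0.287
```

Run:
```python
from h import *
st([.66,.147,.25]);print(yaw())
m,im=snap('wrist'); save('q1.png',im)
for l in ['post','post_top']:
  for d in cams.spot_point(l,'wrist')[:3]: print(l,d['score'],d['at'],onz(m,d['at'],.085 if 't' in l[4:] else 0))
for d in cams.regions_of('post','wrist')[:2]: print(d['score'],d['rect'])
th=np.linspace(0,6.28,40)
for z,r in [(.085,.01),(.01,.042)]:
  p=proj(m,np.c_[.66+r*np.cos(th),.147+r*np.sin(th),0*th+z]); print(z,p.min(0).round(),p.max(0).round())
import pickle; pickle.dump(m,open('q1.pkl','wb'))
```

```text
20.23 [0.5887 0.0451 0.2434] gap 24.5 z [-0.0326  0.0129 -0.9994] x [-4.000e-04  9.999e-01  1.290e-02] F [-1.1 -0.4 -6.9] M [ 0.032 -0.029  0.022]
to [102.   71.1  -7.6]
90.02382780001523
post 0.8 [367.1, 90.5] [0.65936508 0.14602155 0.        ]
post_top 0.95 [395.5, 86.3] [0.66042401 0.14428405 0.085     ]
0.72 [323.6, 41.7, 416.1, 135.7]
0.65 [318.2, 203.8, 375.8, 271.0]
0.085 [381.  67.] [410.  97.]
0.01 [325.  39.] [416. 135.]
```

View pics/q1.png

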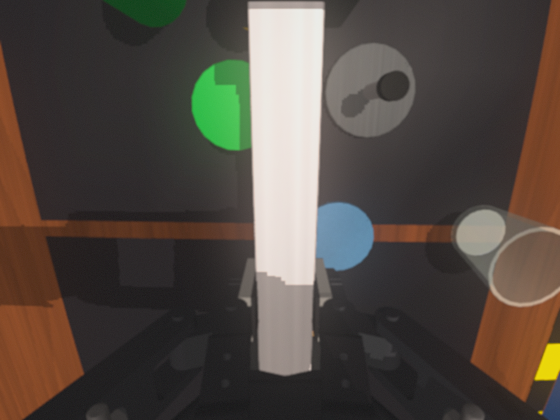

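Call:
drive_tool(
  linear=[
    [8,6,0],
    [18,12,0],
    [22,15,0],
    [22,15,0],
    [18,12,0],
    [8,6,0],
    [0,0,0],
    [0,0,0],
  ],
  rot=[
    [-0.8,-0.2,0],
    [-0.8,-0.2,0],
    [-0.3,-0.2,0],
    [0,0,0],
    [0,0,0],
    [0,0,0],
    [0,0,0],
    [0,0,0],
  ],
  hand=[20,20,20,20,20,20,20,20],
)

```text
t: 21.1
tcp_pos: [0.6524, 0.1414, 0.2435]
tool_rot: [0.711, 0.703, 0.0, -0.001]
force: [-0.4, -0.4, -7.0]
finger_gap: 0.286
```

```bash
cat >> h.py <<'E'
def lev():
    s=manip.sense();T=R.from_quat(s['tool_rot']).as_matrix(); t=T.T@[0,0,-1]
    print('level rot deg',np.degrees([-t[1],t[0]]).round(2),'yaw',round(yaw(),1))
E
python3 -c "
from h import *
st([.66,.1435,.158]);lev()"
```

```text
21.1 [0.6524 0.1414 0.2435] gap 24.5 z [-0.0018  0.0021 -1.    ] x [0.0103 0.9999 0.0021] F [-0.4 -0.4 -7. ] M [ 0.003 -0.003  0.06 ]
to [ 2.   7.8 85.4]
level rot deg [-0.1  -0.12] yaw 89.4
```

Call:
drive_tool(
  linear=[
    [2,8,5],
    [0,0,15],
    [0,0,20],
    [0,0,15],
    [0,0,8],
    [0,0,0],
    [0,0,0],
  ],
  rot=[
    [0,0,0],
    [0,0,0],
    [0,0,0],
    [0,0,0],
    [0,0,0],
    [0,0,0],
    [0,0,0],
  ],
  hand=[20,20,20,20,20,20,20],
)

```text
t: 21.68
tcp_pos: [0.6598, 0.1365, 0.1777]
tool_rot: [0.713, 0.701, -0.002, -0.001]
force: [-0.0, -0.3, -6.3]
finger_gap: 0.286
```

```bash
python3 -c "
from h import *
st([.66,.1435,.158]);lev();moment(10);lev();st()"
```

```text
21.68 [0.6598 0.1365 0.1777] gap 24.4 z [-3.7e-03 -7.0e-04 -1.0e+00] x [ 1.740e-02  9.998e-01 -8.000e-04] F [-0.  -0.3 -6.3] M [ 0.017 -0.006  0.027]
to [ 7.   0.2 19.6]
level rot deg [-0.21  0.05] yaw 89.0
F [-0.27  0.02 -6.15] M tool [-0.011  0.01   0.009] sd [0.013 0.032 0.027]
level rot deg [-0.07  0.02] yaw 89.1
22.13 [0.6602 0.1375 0.1788] gap 24.1 z [-1.3e-03 -4.0e-04 -1.0e+00] x [ 1.610e-02  9.999e-01 -4.000e-04] F [-0.2  0.9 -6.6] M [-0.039 -0.002  0.018]
```

Call:
drive_tool(
  linear=[
    [7,0,4],
    [0,0,6],
    [0,0,4],
    [0,0,0],
    [0,0,0],
  ],
  rot=[
    [0,0,0],
    [0,0,0],
    [0,0,0],
    [0,0,0],
    [0,0,0],
  ],
  hand=[20,20,20,20,20],
)

```text
t: 22.55
tcp_pos: [0.6603, 0.146, 0.1637]
tool_rot: [0.712, 0.702, -0.0, -0.0]
force: [0.1, 0.6, -6.1]
finger_gap: 0.289
```

```bash
python3 -c "
from h import *
st([.66,.1445,.158]);lev()
m,a=snap('side');
for d in cams.spot_point('post_top','side')[:1]+cams.spot_point('bar','side')[:1]: print(d)
m,b=snap('scene')
save('v8.png',np.hstack([cv2.resize(a[120:220,190:290],(400,400)),cv2.resize(b[190:290,250:350],(400,400))]))"
```

```text
22.55 [0.6603 0.146  0.1637] gap 24.7 z [-5.e-04 -2.e-04 -1.e+00] x [ 1.520e-02  9.999e-01 -2.000e-04] F [ 0.1  0.6 -6.1] M [-0.002 -0.055  0.041]
to [-1.5 -0.2  5.7]
level rot deg [-0.03  0.01] yaw 89.1
{'at': [244.8, 169.4], 'score': 0.96}
{'at': [233.8, 161.5], 'score': 0.77}
```

View pics/v8.png

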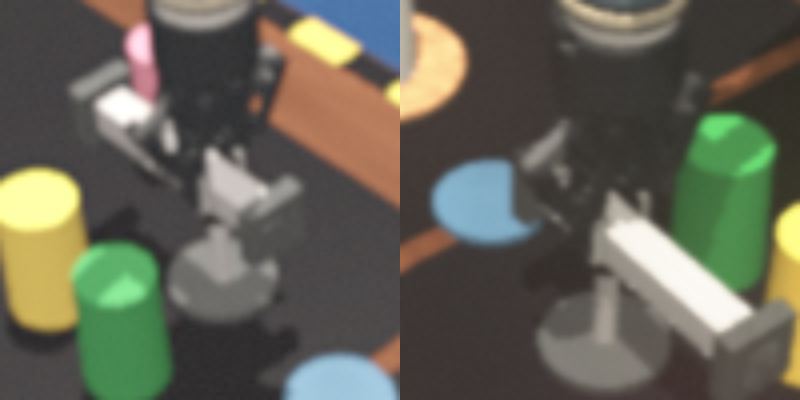

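Call:
drive_tool(
  linear=[
    [-1,0,2],
    [0,0,2],
    [0,0,1],
    [0,0,0],
  ],
  rot=[
    [0,0,0],
    [0,0,0],
    [0,0,0],
    [0,0,0],
  ],
  hand=[20,20,20,20],
)

```text
t: 23.08
tcp_pos: [0.6611, 0.1444, 0.1596]
tool_rot: [0.713, 0.701, 0.001, 0.001]
force: [0.4, -1.3, -5.5]
finger_gap: 0.287
```

```bash
python3 -c "
from h import *
st([.66,.1445,.158]);lev()"
```

```text
23.08 [0.6611 0.1444 0.1596] gap 24.5 z [ 2.1e-03 -1.0e-04 -1.0e+00] x [ 1.600e-02  9.999e-01 -1.000e-04] F [ 0.4 -1.3 -5.5] M [0.037 0.006 0.017]
to [ 0.1 -1.1  1.6]
level rot deg [0.12 0.01] yaw 89.1
```

Call:
drive_tool(
  linear=[
    [0,0,1],
    [0,0,1],
    [0,0,0],
  ],
  rot=[
    [0,0,0],
    [0,0,0],
    [0,0,0],
  ],
  hand=[20,20,20],
)

```text
t: 23.33
tcp_pos: [0.6614, 0.1442, 0.1586]
tool_rot: [0.713, 0.701, 0.001, 0.001]
force: [-0.1, -0.4, -6.2]
finger_gap: 0.292
```

```bash
python3 -c "
from h import *
st([.66,.1445,.158]);lev()"
```

```text
23.33 [0.6614 0.1442 0.1586] gap 24.9 z [ 2.8e-03 -1.0e-04 -1.0e+00] x [ 1.620e-02  9.999e-01 -1.000e-04] F [-0.1 -0.4 -6.2] M [-0.037 -0.003 -0.041]
to [ 0.2 -1.4  0.6]
level rot deg [0.16 0.  ] yaw 89.1
```

Call:
drive_tool(
  linear=[
    [0,0,1],
    [0,0,1],
    [0,0,1],
  ],
  rot=[
    [0,0,0],
    [0,0,0],
    [0,0,0],
  ],
  hand=[20,20,20],
)

```text
t: 23.58
tcp_pos: [0.6615, 0.1443, 0.1583]
tool_rot: [0.713, 0.701, 0.001, 0.001]
force: [-1.2, -0.9, 2.2]
finger_gap: 0.285
```

```bash
python3 -c "
from h import *
st([.66,.1445,.158]);lev()"
```

```text
23.58 [0.6615 0.1443 0.1583] gap 24.3 z [ 3.6e-03 -3.0e-04 -1.0e+00] x [ 1.590e-02  9.999e-01 -2.000e-04] F [-1.2 -0.9  2.2] M [-0.066  0.556  0.048]
to [ 0.2 -1.5  0.3]
level rot deg [0.21 0.01] yaw 89.1
```

```bash
python3 -c "
from h import *
moment(6);st();lev()
m,a=snap('wrist');save('v9.png',a)"
```

```text
F [-3.08 -0.62  4.38] M tool [ 0.658 -0.074 -0.008] sd [0.058 0.01  0.026]
23.83 [0.6615 0.1442 0.1583] gap 24.5 z [ 3.6e-03 -3.0e-04 -1.0e+00] x [ 1.600e-02  9.999e-01 -2.000e-04] F [-3.  -0.2  5.7] M [-0.06   0.709  0.008]
level rot deg [0.21 0.01] yaw 89.1
```

View pics/v9.png

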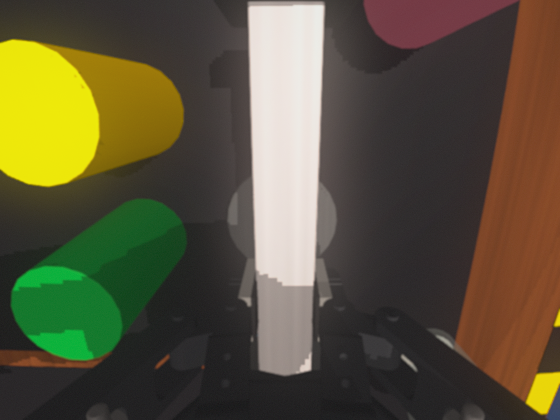

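Call:
drive_tool(
  linear=[
    [0,0,-0.6],
    [0,0,0],
    [0,0,0],
    [0,0,0],
  ],
  rot=[
    [0,0,0],
    [0,0,0],
    [0,0,0],
    [0,0,0],
  ],
  hand=[20,20,20,20],
  force=20,
)

```text
t: 24.22
tcp_pos: [0.6619, 0.1443, 0.1583]
tool_rot: [0.713, 0.701, 0.002, 0.002]
force: [-2.5, -0.6, 0.7]
finger_gap: 0.288
```

```bash
python3 -c "
from h import *
st([.66,.1445,.158]);moment(4);lev()"
```

```text
24.22 [0.6619 0.1443 0.1583] gap 24.6 z [ 4.8e-03 -1.0e-04 -1.0e+00] x [ 0.016   0.9999 -0.    ] F [-2.5 -0.6  0.7] M [-0.035  0.337  0.002]
to [ 0.1 -1.9  0.3]
F [-2.26  0.09  0.63] M tool [ 0.39  -0.031  0.014] sd [0.033 0.019 0.011]
level rot deg [0.28 0.  ] yaw 89.1
```

Call:
drive_tool(
  linear=[
    [0,-0.7,0],
    [0,0,0],
    [0,0,0],
    [0,0,0],
    [0,0,0],
  ],
  rot=[
    [0,0,0],
    [0,0,0],
    [0,0,0],
    [0,0,0],
    [0,0,0],
  ],
  hand=[20,20,27,30,34],
)

```text
t: 24.78
tcp_pos: [0.6636, 0.1444, 0.1587]
tool_rot: [0.713, 0.701, 0.004, 0.004]
force: [-0.3, -0.3, 0.1]
finger_gap: 0.399
```

```bash
python3 -c "
from h import *
st([.66,.1445,.158]);m,a=snap('wrist');s=cams.snapshot('side');save('v10.png',np.hstack([cv2.resize(a,(480,360)),cv2.resize(s[120:220,190:280],(320,360))]))
moment(3)"
```

```text
24.78 [0.6636 0.1444 0.1587] gap 34.1 z [ 1.200e-02  4.000e-04 -9.999e-01] x [1.630e-02 9.999e-01 6.000e-04] F [-0.3 -0.3  0.1] M [-0.028  0.03  -0.028]
to [ 0.  -3.6  0.7]
F [0.24 0.07 0.12] M tool [ 0.    -0.02  -0.013] sd [0.016 0.042 0.022]
```

View pics/v10.png

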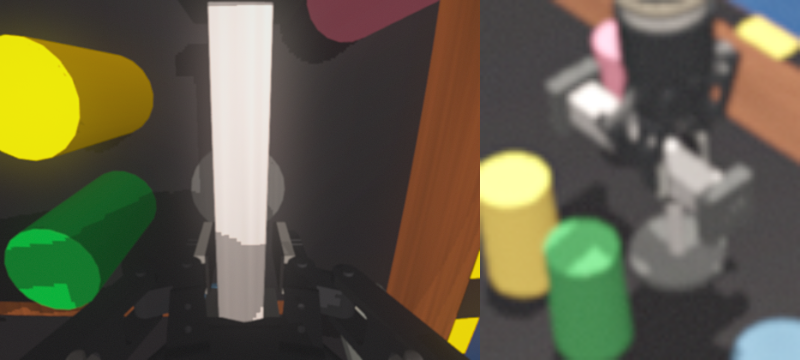

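Call:
drive_tool(
  linear=[
    [0,-1,0],
    [0,0,0],
    [0,0,0],
    [0,0,-5],
    [0,0,-10],
    [0,0,-20],
    [0,0,-30],
    [0,0,-35],
    [0,0,-35],
    [0,0,-20],
    [0,0,0],
    [0,0,0],
  ],
  rot=[
    [0,0,0],
    [0,0,0],
    [0,0,0],
    [0,0,0],
    [0,0,0],
    [0,0,0],
    [0,0,0],
    [0,0,0],
    [0,0,0],
    [0,0,0],
    [0,0,0],
    [0,0,0],
  ],
  hand=[44,52,56,56,56,56,56,56,56,56,56,56],
)

```text
t: 25.98
tcp_pos: [0.66, 0.1444, 0.3253]
tool_rot: [0.713, 0.701, 0.004, 0.004]
force: [-0.4, -0.3, -0.2]
finger_gap: 0.655
```

```bash
python3 -c "
from h import *
st();m,a=snap('scene');ms,s=snap('side');save('v11.png',np.hstack([cv2.resize(a[150:300,200:350],(400,400)),cv2.resize(s[120:280,190:350],(400,400))]))
"
```

```text
25.98 [0.66   0.1444 0.3253] gap 55.9 z [ 1.170e-02  4.000e-04 -9.999e-01] x [1.620e-02 9.999e-01 6.000e-04] F [-0.4 -0.3 -0.2] M [0.012 0.    0.001]
```

View pics/v11.png

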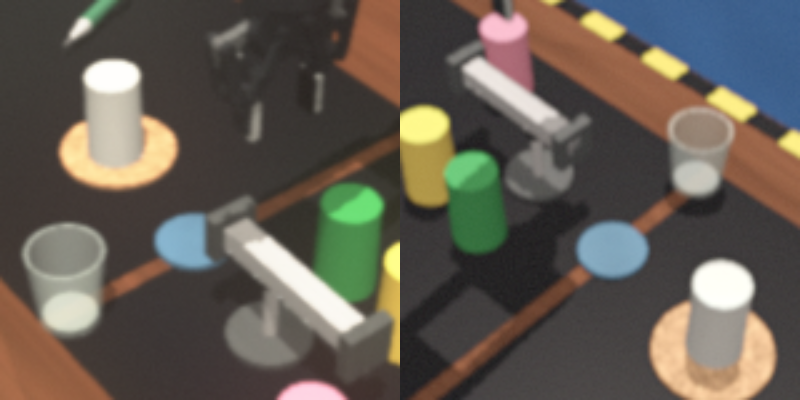

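Call:
drive_tool(
  linear=[
    [0,0,0],
    [0,0,0],
    [0,0,0],
    [0,0,0],
    [0,0,0],
    [0,0,0],
  ],
  rot=[
    [0,0,0],
    [0,0,0],
    [0,0,0],
    [0,0,0],
    [0,0,0],
    [0,0,0],
  ],
  hand=[56,56,56,56,56,56],
)

```text
t: 26.58
tcp_pos: [0.6567, 0.144, 0.315]
tool_rot: [0.713, 0.701, -0.003, -0.002]
force: [0.3, -0.3, -0.4]
finger_gap: 0.657
```

Run:
```python
from h import *
from itertools import product
c=np.array([.661,.177,.098])
for n in ['scene','side']:
    m,im=snap(n); im0=cams.snapshot(n)
    r=cams.regions_of('bar',n)[:1]
    for t in (-4,0,4):
        Rm=R.from_euler('x',t,degrees=True).as_matrix(); g=np.array([0,-.033,-.013])
        P=[(Rm@(np.array([x,y,z])-g)+g)+c for x,y,z in product((-.025,.025),(-.1,.1),(-.025,.025))]
        p=proj(m,P); print(n,t,np.r_[p.min(0),p.max(0)].round(1))
    print([d['rect'] for d in r])
```

```text
scene -4 [276.  221.7 349.5 296.6]
scene 0 [276.1 222.5 349.2 294.1]
scene 4 [275.5 223.5 348.7 291.5]
[[276.3, 225.9, 346.7, 294.1]]
side -4 [206.  138.7 266.1 188.6]
side 0 [206.1 136.6 266.  189.7]
side 4 [206.4 134.6 266.4 190.6]
[[209.4, 135.6, 265.9, 190.3]]
```

```bash
python3 -c "
from h import *
print(order.sign_off())"
```

```text
the job is handed in; nothing more can be done
None
```

The job is handed in: the pot stands on the coaster and the bar rests by itself on the post. The robot's clock read about 27 s at hand-in, against the 72 s limit. No verdict is reported.

- **Pot:** I lifted it off the post and set it mouth down on the coaster. The close-up view put its centre about 2 mm from the coaster's centre. The side and scene views differed from that by 6 to 18 mm, all inside the 35 mm limit.
- **Balance point:** Gripped hard at the middle, the bar twisted the wrist by 0.21 N m under 6.3 N. That puts the balance point about 34 mm from the middle, towards the robot's right (negative y). Regripped there, the leftover twist was about zero (±0.01 N m), so the point is good to roughly 2 mm.
- **Bar:** I carried it level and laid it across the post at about (0.661, 0.144). Opening the fingers dropped the contact forces to zero and the bar stayed put.

**Last checks:** Both fixed cameras showed the bar resting on the post. Its outline matched a level bar to within about 2 degrees. I checked stillness only by two looks about 0.7 s apart, not by a direct speed measurement. In the last picture, the disc, tumbler, handpiece and nearest look-alikes looked undisturbed. I did not re-measure any bystander, and the jar was out of that picture, though the arm did not go near it after the first move.

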